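# Press the two louvred covers into the clip rack

## Robot

A 6-joint arm with a two-finger parallel gripper is mounted at the origin on the work surface. World frame = base frame: x ahead of the robot, y to its left, z up, the work surface at z = 0. Lengths are in m, angles in degrees, forces in N, time in s.
With the tool pointing down it reaches from about 0.35 to 0.85 m from the base axis. Payload 8.1 kg.
Tool frame: the origin (TCP) lies midway between the tips of the shut fingers; the grasp point (between the pads) lies robot.grasp_offset behind it (robot.grasp_offset is the distance from the TCP to the grasp point, in m); z points along the fingers, x is the direction in which the jaws open and shut, and the axes are right-handed (so a half turn about z gives the same grasp; the last joint's range is limited). The gripper opens to 93 mm and grips with 3 to 60 N. Pads are 15 mm wide; open, the fingers measure 128 mm over their backs; the gripper's body (75 mm by 188 mm) begins 65 mm behind the grasp point.
Start: joints at [70.852, 7.471, 85.268, -0, 87.261, -4.893], TCP at [0.148, 0.582, 0.219] pointing down, gripper open.
Joint ranges: [-169.43, 169.43], [-51.17, 129.36], [1.28, 143.12], [-76.62, 256.62], [0, 156.53], [-152.29, 152.29]. Speed limits (degrees/s): [136.94, 136.94, 159.86, 180, 180, 180].

## Interface

Orientations are given as a 3x3 rotation matrix whose columns are the frame's x, y, z axes.
In Python, from station import robot gives the robot as it stands.
- The arm moves only by the tool servo_tool, never from a script. Its argument "commands" is text: rows parted by semicolons, each of 5 numbers parted by spaces: the shift along the tool's x, y, z in cm, then the turn about the tool's z in rad, then the finger opening in cm, from 0 to 9.3. In form: x y z roll hand; .... A call has 1 to 20 rows; each row shifts and turns the commanded pose from where the row before left it, along the tool's axes as they then stand; what a row does not reach is not made up. A row lasts 1/12 s, in which the tool goes at most 41.7 mm and 7.16 degrees, less where a joint would pass 70% of its speed; a pose out of reach is approached as far as the arm can. A call is refused whole if a number of a shift passes 4.17 or a number of a turn 0.125, either way. A call with a gripper value outside its range is refused whole. The fingers move at their own pace and stop on an object; "force" is the grip in N (left out, the last holds). Time passes only in rows, so rows that do not move let the fingers close. It gives the time, the measured TCP pose, the force and the opening at its end, in the units of the state.
- robot.sense(): the state, without advancing time (a new reading comes with each control period).
- robot.grab_frame(name): name is "side" or "top" or "wrist"; returns (picture, depth): 400x640x3 uint8, red, green, blue; 400x640 float32, m along the optical axis (not along the pixel's ray), 0 where there is no reading.
- robot.calibration(name): a dict with "mtx" (3x3 intrinsics, pixels), "k1" (the pictures are not rectified: a ray, as slopes to the right and down, at radius r is drawn at 1 + k1 r^2 times it, then the intrinsics apply), "R" (3x3) and "t" (3): a world point X has camera coordinates R X + t. Camera axes: x right, y down, z forward; pixel columns grow to the right and rows downward; lengths in m; the calibration is good to about 2 mm. A picture is of the moment at which its call begins: read the wrist's pose just before it. calibration takes no time and is no camera call; for the wrist camera it gives the pose at the moment of the call.
- robot.sign_off(): hands the job in, once; it reports no verdict.
Trained networks look in the newest picture that a camera, given by its name, has taken for a name from the list of things; names that differ only in an ending like _2 or _b are one class to them, and where a whole thing is asked for, a point or a joint stands for the part that bears it (a point fixed in the world has none). Each returns a list of dicts, best first, with "confidence" (0 to 1); they miss things now and then, are a little off and sometimes report something else, mostly with a low value. They report only what shows in the picture. A call takes as long as a camera call. They do not tell look-alikes from the thing itself.
- robot.recognise(camera, query): "bbox" ([centre column, centre row, width, height] as shares, 0 to 1, of the picture: columns of its width, rows of its height, round what is visible of it).
The state is a dict: "time": time; "q": joint angles; "qd": joint speeds; "joint_efforts": joint torques, N m; "eef_pos": TCP position; "orientation": TCP orientation; "wrist_force": force on the tool from outside, world axes, zero at the start; "moment": the same for the moment, N m; "finger_gap": finger opening in m.
Only numpy, scipy, OpenCV 4.12 (cv2) and the standard library are available. Lean on these libraries where they do the work, as an engineer would, in place of code of your own. Each camera call takes 0.05 s, during which the arm holds its last target.

## Task

Take the two louvred covers out of the wooden stand and put each upright into the empty slot of the steel clip rack that fits its length, the long cover in the long slot and the short one in the short slot. Press each straight down past the spring clips until it is fully home and level on the slot floor, then let go; leave the cover that is already in the rack and everything else on the bench where it is.

Things in the scene. Friction and masses are not known exactly. Their poses are not given: they have to be found in the camera images.
- cover_long: Bare aluminium louvred cover, 160 x 12 mm, 120 tall, 0.18 kg, standing on edge. Lower edge: a 12 mm round roll, then a 4 mm thick neck up to 26 mm, then flat plate; both faces alike. Origin: centre of its underside; x along its length, y through its thickness, z up. Starts in one groove of the stand, perhaps leaning up to 0.15 rad.
- cover_short: Bare aluminium louvred cover, 100 x 12 mm, 120 tall, 0.18 kg, standing on edge. Lower edge: a 12 mm round roll, then a 4 mm thick neck up to 26 mm, then flat plate; both faces alike. Origin: centre of its underside; x along its length, y through its thickness, z up. Starts in the other groove of the stand.
- slot_long (a point): Floor centre of the empty long slot, 12 mm above the table: a cover's origin comes here when home. x along the slot, y across, z up. Fence face at y -6.3 mm, post at +8, end cheeks 83 mm either side (3 mm play each end), all upright to 40 mm above the floor, flaring out 9 mm up to 55. Two sprung steel clips on the +y side, 48 mm either side of the centre; ramps lean in to a nose 13 mm above the floor.
- slot_short (a point): Floor centre of the short (middle) slot, 12 mm above the table: a cover's origin comes here when home. x along the slot, y across, z up. Fence face at y -6.3 mm, post at +8, end cheeks 53 mm either side (3 mm play each end), all upright to 40 mm above the floor, flaring out 9 mm up to 55. Two sprung steel clips on the +y side, 30 mm either side of the centre, as in the long slot.
- rack: Steel rack, fixed, left or right of the robot. Base 196 x 235 x 12 mm, origin under its centre. Slots along x, at y +76 mm (long, empty), 0 (short, empty), -76 (loaded); guide tops 67 mm above the table. A cover let go in a slot rests on the clip ramps about 14 mm short of the floor; a straight push of 8 to 18 N near mid-length makes the clips yield 3 mm and snap over the roll.
- stand: Pale wooden stand, fixed, on the other side from the rack: 150 x 130 mm, 40 mm tall, origin at the centre of its underside. Two open-ended grooves along its x, at y = +40 and -40 mm, each 15 mm wide, floor 12 mm above the table.
- cover_loaded: Bare aluminium louvred cover, 160 x 12 mm, 120 tall, 0.18 kg, standing on edge. Lower edge: a 12 mm round roll, then a 4 mm thick neck up to 26 mm, then flat plate; both faces alike. Origin: centre of its underside; x along its length, y through its thickness, z up. Already home in the rack's other long slot; leave it there.
- socket: deep steel socket, 32 mm across, 60 mm tall, upright; a bystander, leave it alone. Origin: its underside, at the middle.
- tape_roll: roll of paper tape lying flat, 72 mm across, 24 mm tall; a bystander, leave it alone. Origin: its underside, at the middle.
- jar: small glass jar with a steel cap, 52 mm across, 70 mm tall; a bystander, leave it alone. Origin: its underside, at the middle.
- wrench: steel wrench 180 mm long, lying flat; a bystander, leave it alone. Origin: its underside, at the middle of its length.
- sanding_block: cork sanding block 115 x 60 x 35 mm; a bystander, leave it alone. Origin: its underside, at the middle.
- spray_can: upright spray can, 60 mm across, 130 mm tall; a bystander, leave it alone. Origin: its underside, at the middle.
Not all that is in view belongs to the job. What is shaped like the cover_short but blue is not meant.

How it is judged (in metres and radians):
At the end, for the whole second after the job is handed in: Both covers stand at rest in the slot of their own length: origin within 5 mm of the slot floor in height, 5 mm across and 8 mm along the slot, upright and level within 0.08 rad, turned with the slot within 0.08 rad (x of cover_long in the frame of slot_long between -0.008 and 0.008 m and y of cover_long in the frame of slot_long between -0.005 and 0.005 m and z of cover_long in the frame of slot_long between -0.005 and 0.005 m and angle between each of cover_long, cover_short's own z axis and vertical below 0.08 rad and angle between the x axis of cover_long and the x axis of slot_long, either way round below 0.08 rad and linear speed of each of cover_long, cover_short below 0.02 m/s and x of cover_short in the frame of slot_short between -0.008 and 0.008 m and y of cover_short in the frame of slot_short between -0.005 and 0.005 m and z of cover_short in the frame of slot_short between -0.005 and 0.005 m and angle between the x axis of cover_short and the x axis of slot_short, either way round below 0.08 rad); the robot touches nothing.
It fails at once if the cover already in the rack is shifted by more than 20 mm (distance of cover_loaded from where it was at the start of the episode above 0.02 m).
It fails at once if another thing on the bench (socket, tape roll, jar, wrench, sanding block, spray can) is shifted by more than 30 mm (distance of any of socket, tape_roll, jar, wrench, sanding_block, spray_can from where it was at the start of the episode above 0.03 m).
It also fails if it takes over 69 s, if anything falls off the work surface, if the arm or the gripper's body presses on something with over 40 N, if the wrist force passes 120 N, or if a joint passes its speed limit or range.

## Working session

There is one attempt and no reset: what is moved stays moved. The work goes in short steps, Python scripts to look and compute and a tool call to move; the robot and the scene stay as the last step left them, time stands still between calls to the robot, and variables do not carry over. Pictures are saved under pics/ and viewed, and the job is handed in when it is done.

Besides the shell and the picture viewer there is one more tool, called after "Request:" by a JSON object that holds its "name" and its "arguments", one argument or row to a line. servo_tool: Moves the arm, as the interface text tells. Its arguments: {"type":"object","properties":{"commands":{"type":"string"},"force":{"type":"number"}},"required":["commands"]}

```bash
ls; mkdir -p pics
cat > h.py <<'E'
from station import robot
import numpy as np, cv2
def grab(n,save=None):
    c=robot.calibration(n); im,d=robot.grab_frame(n)
    if save: cv2.imwrite('pics/'+save+'.png',im[:,:,::-1])
    return im,d,c
def cloud(d,c):
    K=np.array(c['mtx']);k1=c['k1']
    v,u=np.mgrid[0:400,0:640].astype(np.float64)
    a=cv2.undistortPoints(np.stack([u.ravel(),v.ravel()],1)[:,None],K,np.array([k1,0,0,0.])).reshape(400,640,2)
    X=np.concatenate([a,np.ones((400,640,1))],2)*d[...,None]
    R=np.array(c['R']);t=np.array(c['t'])
    W=(X-t)@R
    W[d<=0]=np.nan
    return W
E
python3 - <<'E'
from h import *
print(robot.sense()['time'],robot.grasp_offset,robot.sense()['orientation'])
for n in['top','side','wrist']:
    im,d,c=grab(n,n+'0'); np.savez('pics/'+n+'0.npz',im=im,d=d,W=cloud(d,c)); print(n,np.array(c['mtx']).round(0).tolist(),c['k1'],np.round(c['R'],3).tolist(),np.round(c['t'],3), (-np.array(c['R']).T@np.array(c['t'])).round(3))
E
```

```text
pics
0.0 0.0188 [[ 2.46281916e-01  9.69198036e-01 -6.20317355e-04]
 [ 9.69196557e-01 -2.46282630e-01 -1.70280858e-03]
 [-1.80313212e-03 -1.81838484e-04 -9.99998358e-01]]
top [[451.0, 0.0, 318.0], [0.0, 451.0, 195.0], [0.0, 0.0, 1.0]] 0.014539932541326255 [[0.03, -1.0, 0.001], [-0.977, -0.029, -0.209], [0.209, 0.005, -0.978]] [0.063 0.54  1.305] [0.253 0.072 1.389]
side [[463.0, 0.0, 324.0], [0.0, 463.0, 194.0], [0.0, 0.0, 1.0]] -0.12771668551549373 [[0.943, -0.332, 0.012], [-0.176, -0.53, -0.829], [0.281, 0.78, -0.558]] [-0.487  0.174  1.094] [ 0.183 -0.923  0.761]
wrist [[292.0, 0.0, 322.0], [0.0, 292.0, 196.0], [0.0, 0.0, 1.0]] -0.04972929292709624 [[0.247, 0.969, -0.002], [0.941, -0.239, 0.239], [0.231, -0.06, -0.971]] [-0.598 -0.028  0.389] [0.084 0.597 0.384]
```

View pics/top0.png

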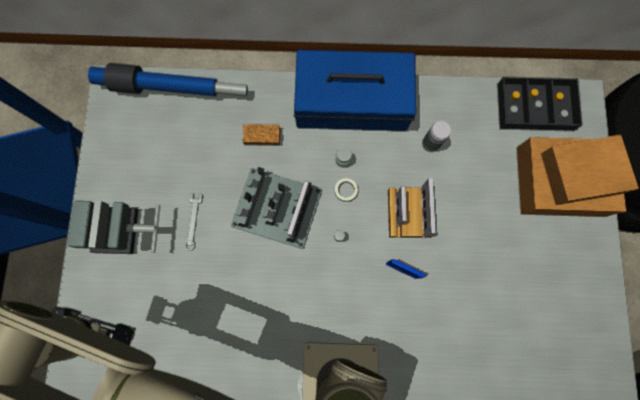

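View pics/side0.png

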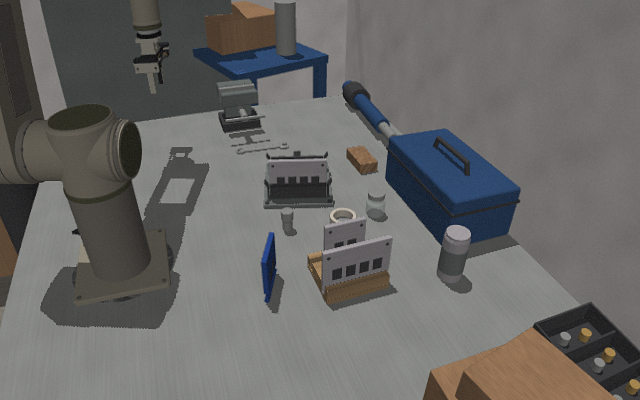

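View pics/wrist0.png

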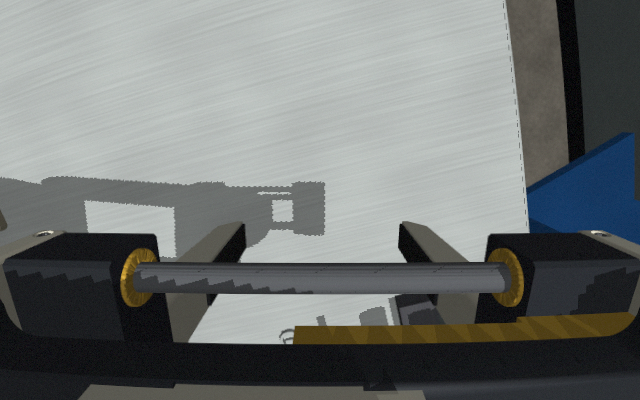

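The top view shows the rack at (277,207) with its loaded slot on the right. The stand is at (410,210), with the short cover at (403,205) and the long one at (430,207), leaning. The blue look-alike at (407,268) is not meant. I'll check an enlarged crop and the clouds.

Run:
```python
import numpy as np,cv2
z=np.load('pics/top0.npz');im=z['im'][:,:,::-1];W=z['W']
a=cv2.resize(im[150:290,220:450],None,fx=3.4,fy=3.4,interpolation=cv2.INTER_CUBIC)
cv2.imwrite('pics/crop1.png',a)
zs=np.load('pics/side0.npz');Ws=zs['W']
b=cv2.resize(zs['im'][130:310,250:410,::-1],None,fx=3.3,fy=3.3,interpolation=cv2.INTER_CUBIC)
cv2.imwrite('pics/crop2.png',b)
H=W[...,2]
def rg(name,W,m):
    P=W[m]; P=P[np.isfinite(P[:,0])]
    r=cv2.minAreaRect(P[:,:2].astype(np.float32)); print(name,len(P),np.round(r[0],4),np.round(r[1],4),round(r[2],2),'z',np.percentile(P[:,2],[1,50,99]).round(4))
    return P
def box(W,x0,x1,y0,y1,z0,z1):
    return (W[...,0]>x0)&(W[...,0]<x1)&(W[...,1]>y0)&(W[...,1]<y1)&(W[...,2]>z0)&(W[...,2]<z1)
for (u,v) in [(277,207),(403,205),(430,207),(277,180),(300,210),(250,200),(410,230),(395,210)]: print(u,v,W[v,u].round(3))
for nm,w in(('top',W),('side',Ws)):
  print(nm)
  rg('covers stand',w,box(w,.3,.75,-.32,-.08,.06,.15))
  rg('short?',w,box(w,.3,.75,-.185,-.1,.09,.15))
  rg('long?',w,box(w,.3,.75,-.3,-.19,.09,.15))
  rg('stand top',w,box(w,.3,.75,-.3,-.08,.034,.044))
  rg('rackloaded',w,box(w,.3,.75,.02,.4,.09,.15))
  rg('rack all',w,box(w,.3,.75,.02,.4,.006,.08))
```

```text
277 207 [0.499 0.202 0.055]
403 205 [ 0.502 -0.163  0.129]
430 207 [ 0.498 -0.239  0.132]
277 180 [0.593 0.21  0.013]
300 210 [0.482 0.13  0.108]
250 200 [0.524 0.29  0.023]
410 230 [ 0.444 -0.201  0.037]
395 210 [ 0.503 -0.155  0.042]
top
covers stand 1549 [ 0.5329 -0.2115] [0.1154 0.4545] 79.98 z [0.061  0.1198 0.1355]
short? 355 [ 0.4363 -0.1506] [0.2406 0.0528] 3.89 z [0.091  0.1221 0.1355]
long? 834 [ 0.527  -0.2459] [0.054  0.4534] 82.08 z [0.0908 0.1266 0.1359]
stand top 1115 [ 0.5234 -0.2059] [0.1434 0.4395] 85.23 z [0.0342 0.0392 0.0437]
rackloaded 306 [0.4853 0.1352] [0.0128 0.1592] 74.58 z [0.0916 0.1305 0.1373]
rack all 5093 [0.5272 0.2098] [0.4457 0.3793] 0.07 z [0.0063 0.0136 0.0693]
side
covers stand 4437 [ 0.5333 -0.2138] [0.116  0.4565] 79.53 z [0.0614 0.1046 0.1339]
short? 888 [ 0.4362 -0.1512] [0.2415 0.0535] 3.52 z [0.0904 0.1176 0.1343]
long? 1908 [ 0.5266 -0.246 ] [0.0533 0.4553] 81.76 z [0.0905 0.1189 0.1339]
stand top 906 [ 0.5174 -0.235 ] [0.1298 0.4107] 69.32 z [0.0343 0.0396 0.0437]
rackloaded 899 [0.4856 0.135 ] [0.0202 0.1601] 74.85 z [0.0904 0.1153 0.1349]
rack all 2813 [0.5563 0.2053] [0.3871 0.3705] 0.01 z [0.0067 0.0343 0.0786]
```

View pics/crop1.png

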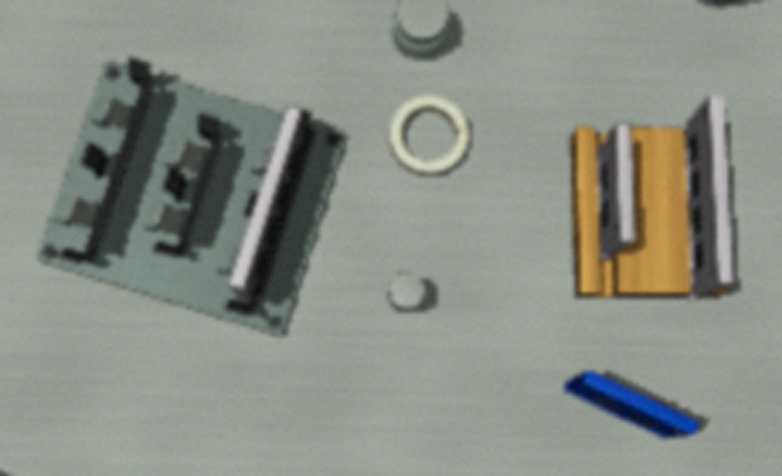

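View pics/crop2.png

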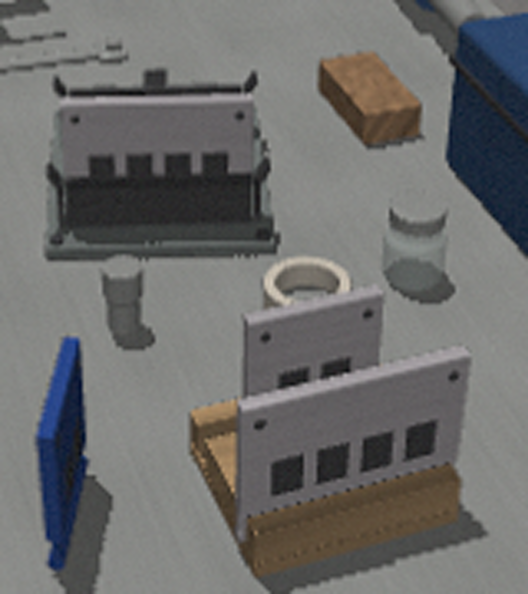

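```bash
cat >> h.py <<'E'
def box(W,x0,x1,y0,y1,z0,z1):
    return (W[...,0]>x0)&(W[...,0]<x1)&(W[...,1]>y0)&(W[...,1]<y1)&(W[...,2]>z0)&(W[...,2]<z1)
def rect(name,P):
    r=cv2.minAreaRect(P[:,:2].astype(np.float32)); (cx,cy),(a,b),t=r
    if a<b: t+=90;a,b=b,a
    t=(t+90)%180-90
    print(name,len(P),'c',np.round((cx,cy),4),'L',round(a,4),'w',round(b,4),'ang',round(t,2),'z',np.percentile(P[:,2],[2,50,98]).round(4)); return cx,cy,t
def plane(name,P):
    # robust plane
    Q=P
    for _ in range(6):
        c=Q.mean(0);n=np.linalg.svd(Q-c,full_matrices=False)[2][2]
        e=abs((P-c)@n);Q=P[e<.0025]
    if n[1]<0:n=-n
    print(name,len(P),len(Q),'n',n.round(4),'tilt(deg)',round(np.degrees(np.arcsin(n[2])),2),'yaw of plane',round(np.degrees(np.arctan2(-n[0],n[1])),2),'c',c.round(4)); return c,n
E
python3 - <<'E'
from h import *
zt=np.load('pics/top0.npz');zs=np.load('pics/side0.npz')
Ws=zs['W'];Wt=zt['W']
B={'short':(.44,.57,-.19,-.12),'long':(.4,.6,-.27,-.2),'loaded':(.39,.58,.09,.18)}
for n,(a,b,c,d) in B.items():
    for nm,W in(('top',Wt),('side',Ws)):
        rect(n+' '+nm+' topedge',W[box(W,a,b,c,d,.125,.15)])
    plane(n+' face',Ws[box(Ws,a,b,c,d,.055,.126)])
    P=Ws[box(Ws,a,b,c,d,.055,.15)]; print('zmax side',np.percentile(P[:,2],99.5))
rect('stand top',Wt[box(Wt,.4,.6,-.29,-.12,.036,.046)])
for nm,W in(('top',Wt),('side',Ws)):
  rect('rack base '+nm,W[box(W,.36,.65,.05,.35,.008,.017)])
  rect('rack guides '+nm,W[box(W,.36,.65,.16,.35,.06,.072)])
E
```

```text
short top topedge 154 c [ 0.5078 -0.164 ] L 0.0997 w 0.0127 ang 1.48 z [0.1259 0.1307 0.1356]
short side topedge 245 c [ 0.5072 -0.1646] L 0.1007 w 0.0159 ang 1.39 z [0.1254 0.1315 0.1345]
short face 823 761 n [-0.0287  0.9996 -0.0025] tilt(deg) -0.14 yaw of plane 1.65 c [ 0.5069 -0.1691  0.0976]
zmax side 0.13447493933266427
long top topedge 250 c [ 0.5038 -0.2439] L 0.1594 w 0.0136 ang 1.37 z [0.1257 0.1311 0.136 ]
long side topedge 425 c [ 0.5048 -0.2449] L 0.1607 w 0.0154 ang 1.32 z [0.1255 0.1314 0.1344]
long face 1694 1593 n [-0.0244  0.9996 -0.0102] tilt(deg) -0.58 yaw of plane 1.4 c [ 0.5022 -0.2496  0.0912]
zmax side 0.13423821702658906
loaded top topedge 241 c [0.4854 0.1353] L 0.159 w 0.0126 ang -15.42 z [0.1257 0.1312 0.1372]
loaded side topedge 260 c [0.486  0.1348] L 0.1591 w 0.0202 ang -15.15 z [0.1252 0.1315 0.1351]
loaded face 1385 858 n [ 0.2681  0.9633 -0.015 ] tilt(deg) -0.86 yaw of plane -15.55 c [0.4851 0.1315 0.0942]
zmax side 0.1349803801218312
stand top 1015 c [ 0.4995 -0.2028] L 0.1487 w 0.1284 ang 1.75 z [0.0363 0.0399 0.0448]
rack base top 2640 c [0.4946 0.1889] L 0.2785 w 0.2325 ang 74.2 z [0.0082 0.0116 0.0164]
rack guides top 283 c [0.5093 0.2184] L 0.1897 w 0.1716 ang -15.61 z [0.0603 0.0646 0.0703]
rack base side 754 c [0.5054 0.2068] L 0.2355 w 0.1961 ang 74.42 z [0.0088 0.013  0.0164]
rack guides side 178 c [0.4847 0.2665] L 0.245 w 0.1289 ang 23.24 z [0.0602 0.0656 0.0704]
```

Run:
```python
from h import *
for nm in('top','side'):
    z=np.load(f'pics/{nm}0.npz');W=z['W']
    m=box(W,.36,.65,.04,.36,.007,.15).astype(np.uint8)
    n,l,s,_=cv2.connectedComponentsWithStats(m,connectivity=4)
    k=1+np.argmax(s[1:,4]);P=W[l==k];print(s[k])
    P=P[P[:,2]<.018]; rect(nm+' rack',P)
    t=np.radians(-15.55);ex=np.array([np.cos(t),np.sin(t)]);ey=np.array([-ex[1],ex[0]])
    for nn,a in(('x',ex),('y',ey)):
        q=P[:,:2]@a-np.array([.5055,.2075])@a
        print(nn,np.percentile(q,[0,.3,1,99,99.7,100]).round(4))
    # guides in rack frame
    G=W[box(W,.36,.65,.04,.36,.055,.075)];g=np.c_[(G[:,:2]-[.5055,.2075])@ex,(G[:,:2]-[.5055,.2075])@ey,G[:,2]]
    for lo,hi in((40,125),(-30,40)):
        s_=g[(g[:,1]>lo/1e3)&(g[:,1]<hi/1e3)]
        for a in range(-100,101,20):
            q=s_[(s_[:,0]>a/1e3)&(s_[:,0]<=(a+20)/1e3)]
            if len(q): print(lo,a,len(q),(q[:,1].min()*1e3).round(1),(q[:,1].max()*1e3).round(1),(q[:,0].min()*1e3).round(1),(q[:,0].max()*1e3).round(1))
```

```text
[ 231  167   91   82 4507]
top rack 2884 c [0.5065 0.2086] L 0.235 w 0.1964 ang 74.39 z [0.0073 0.0115 0.0171]
x [-0.0976 -0.0971 -0.0962  0.0965  0.0978  0.0988]
y [-0.1163 -0.116  -0.115   0.1166  0.1179  0.1188]
40 -100 20 66.3 87.5 -94.0 -85.2
40 -80 17 58.9 67.3 -78.9 -60.0
40 -60 19 57.1 93.3 -59.7 -40.8
40 -40 19 59.1 68.6 -39.5 -20.9
40 -20 32 59.6 96.6 -19.3 -0.5
40 0 34 58.7 97.3 0.2 19.9
40 20 18 58.0 67.4 20.0 38.8
40 40 17 58.7 68.2 40.2 59.4
40 60 16 59.2 67.6 61.6 78.9
40 80 22 67.7 85.3 85.3 95.7
-30 -80 11 -9.0 10.1 -64.6 -60.4
-30 -60 16 -16.6 10.9 -60.0 -41.2
-30 -40 25 -16.8 15.9 -39.5 -20.0
-30 -20 30 -17.2 21.3 -19.6 -0.7
-30 0 33 -17.0 20.9 0.5 18.8
-30 20 24 -17.1 17.7 20.4 39.8
-30 40 21 -17.0 10.3 42.2 58.9
-30 60 15 -7.9 11.2 60.0 66.2
[ 263  151   70   56 3324]
side rack 802 c [0.5054 0.2068] L 0.2355 w 0.1961 ang 74.42 z [0.0078 0.013  0.0173]
x [-0.098  -0.0978 -0.0971  0.0976  0.098   0.0982]
y [-0.1184 -0.1178 -0.1173  0.1008  0.1132  0.1171]
40 -100 17 64.9 90.6 -93.8 -84.4
40 -80 18 56.8 67.6 -78.0 -62.2
40 -60 22 60.3 92.0 -59.8 -41.1
40 -40 18 58.2 68.4 -38.4 -22.9
40 -20 39 56.4 97.7 -20.0 -1.0
40 0 40 59.2 99.8 1.4 19.9
40 20 18 58.1 69.6 22.9 38.4
40 40 23 57.5 94.1 41.1 59.8
40 60 18 57.4 70.5 62.6 78.0
40 80 17 69.0 87.7 85.0 94.5
```

Request:
{"name": "servo_tool", "arguments": {
  "commands": "-2.2 3.5 0 0 9.3;-2.2 3.5 0 0 9.3;-2.2 3.5 0 0 9.3;-2.2 3.5 0 0 9.3;-2.2 3.5 0 0 9.3;-2.2 3.5 0 0 9.3;-2.2 3.5 0 0 9.3;-2.2 3.5 0 0 9.3;-2.2 3.5 0 0 9.3;-3.7 1.7 0 0 9;-3.7 1.7 0 0 8;-3.7 1.7 0 0 7;-3.7 1.7 0 0 6;-3.7 1.7 0 0 6;-3.7 1.7 0 0 6;-3.7 1.7 0 0 6;-3.7 1.7 0 0 6;-3.7 1.7 0 0 6;-3.7 1.7 0 0 6;0 0 0 0 6",
  "force": 40
}}

```text
time: 1.82
eef_pos: [0.4781, -0.0948, 0.2184]
orientation: [[0.252, 0.968, -0.0], [0.968, -0.252, -0.003], [-0.003, 0.001, -1.0]]
wrist_force: [1.7, 0.9, 0.5]
finger_gap: 0.0601
```

```bash
cat >> h.py <<'E'
def to(x,y,z,yaw):
    s=robot.sense();p=np.array(s['eef_pos']);R=np.array(s['orientation'])
    a=np.degrees(np.arctan2(R[1,0],R[0,0]))
    f=np.array(s['wrist_force'])
    dr=(yaw-a+90)%180-90   # world yaw change
    print('t',round(s['time'],2),'pos',p.round(4),'yaw',round(a,2),'F',f.round(1),'M',np.round(s['moment'],2),'gap',round(s['finger_gap'],4),'tilt',R[:2,2].round(4))
    print('now-axes delta cm',((np.array([x,y,z])-p)@R*100).round(2),'roll',round(-np.radians(dr),4))
E
python3 -c "
from h import *
to(.5075,-.1643,.2,91.5)"
```

```text
t 1.82 pos [ 0.4781 -0.0948  0.2184] yaw 75.43 F [1.7 0.9 0.5] M [-0.    0.02  0.03] gap 0.0601 tilt [-0.0001 -0.0027]
now-axes delta cm [-5.98  4.6   1.86] roll -0.2805
```

Request:
{"name": "servo_tool", "arguments": {
  "commands": "-3 2.3 0 0 6;-3 2.3 0 0 6;0 0 0.6 -0.094 6;0 0 0.6 -0.094 6;0 0 0.6 -0.093 6;0 0 0 0 6;0 0 0 0 6;0 0 0 0 6"
}}

```text
time: 2.48
eef_pos: [0.5078, -0.1576, 0.2009]
orientation: [[-0.029, 1.0, 0.0], [1.0, 0.029, -0.0], [-0.0, 0.0, -1.0]]
wrist_force: [-0.6, -0.3, -0.8]
finger_gap: 0.0604
```

```bash
python3 -c "
from h import *
to(.5075,-.1643,.095,91.5)
grab('wrist','w1');grab('top','t1')
import cv2;im=cv2.imread('pics/t1.png');cv2.imwrite('pics/t1c.png',cv2.resize(im[130:290,330:490],None,fx=3.7,fy=3.7,interpolation=2))"
```

```text
t 2.48 pos [ 0.5078 -0.1576  0.2009] yaw 91.69 F [-0.6 -0.3 -0.8] M [ 0.03 -0.05  0.01] gap 0.0604 tilt [ 0.0001 -0.    ]
now-axes delta cm [-0.67 -0.05 10.59] roll 0.0033
```

View pics/w1.png

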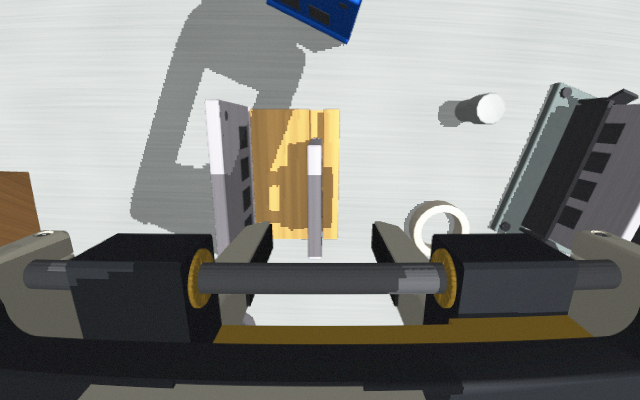

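View pics/t1c.png

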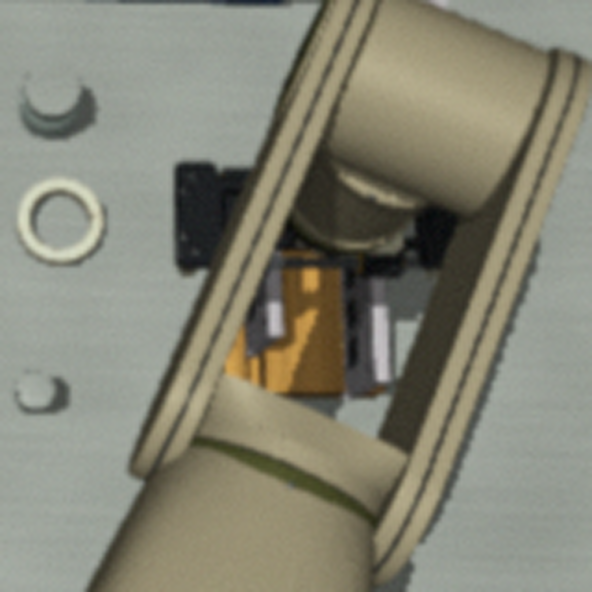

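The wrist view shows the short bare-aluminium cover, top edge at (315,160), between the open fingers at (255..390). The long cover is at (212,130) and the blue one at (315,15). I'm shifting −0.7 cm in tool x and descending.

Request:
{"name": "servo_tool", "arguments": {
  "commands": "-0.67 -0.05 0 0 5;0 0 2 0 5;0 0 3 0 5;0 0 3 0 5;0 0 2.1 0 5;0 0 0.5 0 5;0 0 0 0 5;0 0 0 0 5"
}}

```text
time: 3.25
eef_pos: [0.5081, -0.165, 0.0959]
orientation: [[-0.032, 0.999, 0.001], [0.999, 0.032, -0.001], [-0.001, 0.001, -1.0]]
wrist_force: [-0.5, 0.4, 0.2]
finger_gap: 0.0501
```

```bash
python3 -c "
from h import *
to(.5075,-.1643,.095,91.5)"
```

```text
t 3.25 pos [ 0.5081 -0.165   0.0959] yaw 91.82 F [-0.5  0.4  0.2] M [ 0.03 -0.    0.04] gap 0.0501 tilt [ 0.001  -0.0005]
now-axes delta cm [ 0.08 -0.05  0.09] roll 0.0057
```

Request:
{"name": "servo_tool", "arguments": {
  "commands": "0 0 0 0 0.5;0 0 0 0 0.5;0 0 0 0 0.5;0 0 0 0 0.5;0 0 0 0 0.5;0 0 0 0 0.5;0 0 0 0 0.5;0 0 0 0 0.5;0 0 0 0 0.5;0 0 0 0 0.5",
  "force": 60
}}

```text
time: 4.08
eef_pos: [0.5076, -0.1647, 0.0949]
orientation: [[-0.032, 0.999, 0.0], [0.999, 0.032, -0.0], [-0.0, 0.0, -1.0]]
wrist_force: [-1.0, -0.7, 2.0]
finger_gap: 0.0117
```

```bash
python3 -c "
from h import *
to(.5075,-.1643,.095,91.5)"
```

```text
t 4.08 pos [ 0.5076 -0.1647  0.0949] yaw 91.85 F [-1.  -0.7  2. ] M [-0.04  0.13  0.03] gap 0.0117 tilt [ 0.0003 -0.0002]
now-axes delta cm [ 0.04 -0.01 -0.01] roll 0.0061
```

Request:
{"name": "servo_tool", "arguments": {
  "commands": "0 0 -1 0 0.5;0 0 -2.5 0 0.5;0 0 -3.5 0 0.5;0 0 -3.5 0 0.5;0 0 -3 0 0.5;0 0 -1.5 0 0.5;0 0 0 0 0.5;0 0 0 0 0.5"
}}

```text
time: 4.75
eef_pos: [0.5078, -0.1647, 0.2452]
orientation: [[-0.032, 0.999, 0.001], [0.999, 0.032, -0.001], [-0.001, 0.001, -1.0]]
wrist_force: [-0.3, -0.7, -2.7]
finger_gap: 0.0114
```

```bash
python3 -c "
from h import *
to(.506,.2077,.24,74.4)
im,d,c=grab('side','s2');W=cloud(d,c)
m=box(W,.4,.62,-.2,-.13,.2,.31)
import numpy as np
rect('topedge',W[box(W,.4,.62,-.2,-.13,.275,.31)])
plane('face',W[m])
P=W[m];print(np.percentile(P[:,2],[0,1,99,100]))"
```

```text
t 4.75 pos [ 0.5078 -0.1647  0.2452] yaw 91.85 F [-0.3 -0.7 -2.7] M [0.01 0.02 0.  ] gap 0.0114 tilt [ 0.0014 -0.0005]
now-axes delta cm [37.22  1.02  0.5 ] roll 0.3045
topedge 304 c [ 0.5071 -0.1679] L 0.0948 w 0.0414 ang -18.33 z [0.2753 0.2828 0.3069]
face 1599 1183 n [-0.0296  0.9996 -0.0036] tilt(deg) -0.2 yaw of plane 1.7 c [ 0.5055 -0.17    0.2397]
[0.20001848 0.20068239 0.30415826 0.30989326]
```

View pics/s2.png

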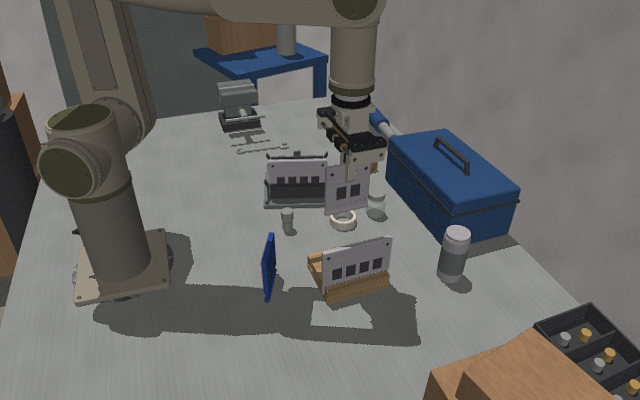

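Request:
{"name": "servo_tool", "arguments": {
  "commands": "1.5 0.1 0 0 0.5;3 0.1 0 0 0.5;3.8 0.1 0 0 0.5;3.8 0.1 0 0 0.5;3.8 0.1 0 0 0.5;3.8 0.1 0 0 0.5;3.8 0.1 0 0 0.5;3.8 0.1 0 0 0.5;3.8 0.1 0 0 0.5;3.4 0.1 0 0 0.5;2.2 0 0 0 0.5;0.5 0 0 0 0.5;0 0 0 0.05 0.5;0 0 0 0.1 0.5;0 0 0 0.1 0.5;0 0 0 0.05 0.5;0 0 0 0 0.5;0 0 0 0 0.5;0 0 0 0 0.5"
}}

```text
time: 6.38
eef_pos: [0.505, 0.207, 0.2434]
orientation: [[0.263, 0.965, -0.002], [0.965, -0.263, -0.001], [-0.001, -0.002, -1.0]]
wrist_force: [0.8, 0.5, -2.1]
finger_gap: 0.0117
```

```bash
python3 -c "
from h import *
to(.506,.2077,.18,74.4)
im,d,c=grab('side','s3');W=cloud(d,c)
im,d,c=grab('wrist','w3')
m=box(W,.4,.6,.15,.26,.21,.28)
plane('face',W[m]);
m=box(W,.4,.6,.15,.26,.15,.25)
rect('c',W[m])"
```

```text
t 6.38 pos [0.505  0.207  0.2434] yaw 74.75 F [ 0.8  0.5 -2.1] M [0.01 0.04 0.01] gap 0.0117 tilt [-0.0019 -0.0007]
now-axes delta cm [0.11 0.09 6.34] roll 0.006
face 870 550 n [0.2615 0.9652 0.0022] tilt(deg) 0.12 yaw of plane -15.16 c [0.5043 0.2009 0.244 ]
c 1003 c [0.5042 0.2017] L 0.1008 w 0.0217 ang -11.04 z [0.1649 0.2076 0.2482]
```

View pics/s3.png

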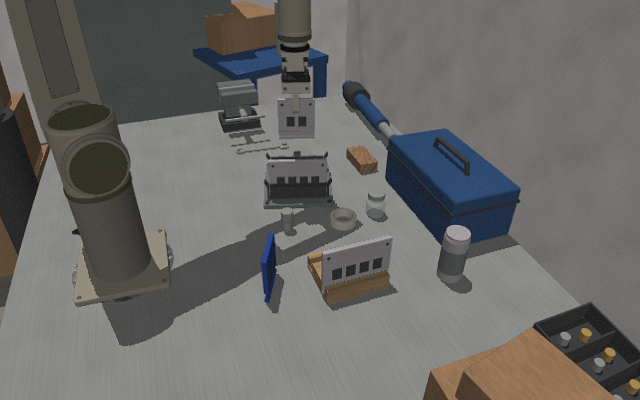

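View pics/w3.png

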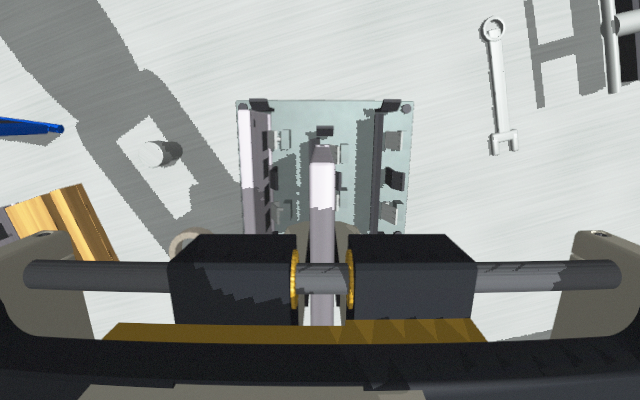

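Request:
{"name": "servo_tool", "arguments": {
  "commands": "0.1 0.09 1 0.006 0.5;0 0 2.5 0 0.5;0 0 3 0 0.5;0 0 1.8 0 0.5;0 0 0.4 0 0.5;0 0 0 0 0.5;0 0 0 0 0.5;0 0 0 0 0.5"
}}

```text
time: 7.15
eef_pos: [0.5078, 0.2086, 0.1595]
orientation: [[0.27, 0.963, 0.003], [0.963, -0.27, 0.001], [0.002, 0.002, -1.0]]
wrist_force: [-0.1, 0.1, -2.1]
finger_gap: 0.0116
```

```bash
python3 -c "
from h import *
to(.506,.2077,.12,74.4)
im,d,c=grab('top','t4')
to(.506,.2077,.12,74.4)
im,d,c=grab('wrist','w4')
to(.506,.2077,.12,74.4)
"
```

```text
t 7.15 pos [0.5078 0.2086 0.1595] yaw 74.32 F [-0.1  0.1 -2.1] M [ 0.01 -0.03  0.03] gap 0.0116 tilt [0.0028 0.0008]
now-axes delta cm [-0.14 -0.16  3.95] roll -0.0014
t 7.2 pos [0.5078 0.2086 0.1596] yaw 74.32 F [ 0.1  0.5 -2. ] M [ 0.02  0.01 -0.01] gap 0.0118 tilt [0.0031 0.0009]
now-axes delta cm [-0.15 -0.16  3.96] roll -0.0014
t 7.25 pos [0.5078 0.2086 0.1596] yaw 74.31 F [-0.2  0.9 -1.1] M [-0.   -0.02  0.05] gap 0.012 tilt [0.003  0.0009]
now-axes delta cm [-0.15 -0.16  3.96] roll -0.0015
```

View pics/w4.png

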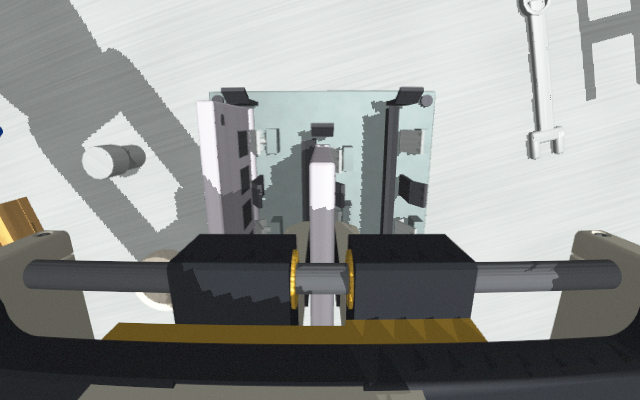

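Request:
{"name": "servo_tool", "arguments": {
  "commands": "-0.15 -0.15 0 0 0.5;0 0 0 0 0.5;0 0 0.6 0 0.5;0 0 0.6 0 0.5;0 0 0 0 0.5"
}}

```text
time: 7.67
eef_pos: [0.5038, 0.2069, 0.1437]
orientation: [[0.27, 0.963, -0.002], [0.963, -0.27, -0.001], [-0.001, -0.002, -1.0]]
wrist_force: [-0.1, -0.3, -3.1]
finger_gap: 0.0122
```

```bash
python3 -c "
from h import *
to(.506,.2077,.12,74.4)
"
```

```text
t 7.67 pos [0.5038 0.2069 0.1437] yaw 74.31 F [-0.1 -0.3 -3.1] M [ 0.01 -0.03  0.02] gap 0.0122 tilt [-0.0024 -0.0007]
now-axes delta cm [0.14 0.2  2.37] roll -0.0016
```

Request:
{"name": "servo_tool", "arguments": {
  "commands": "0 0 0 0 0.5;0 0 0 0 0.5;0 0 0 0 0.5;0 0 0 0 0.5"
}}

```text
time: 8.0
eef_pos: [0.5049, 0.2073, 0.1459]
orientation: [[0.27, 0.963, 0.0], [0.963, -0.27, 0.0], [0.0, 0.0, -1.0]]
wrist_force: [0.3, -0.1, -2.3]
finger_gap: 0.0116
```

```bash
python3 -c "
from h import *
to(.506,.2077,.12,74.4)
"
```

```text
t 8.0 pos [0.5049 0.2073 0.1459] yaw 74.31 F [ 0.3 -0.1 -2.3] M [0.02 0.01 0.05] gap 0.0116 tilt [0.0003 0.0001]
now-axes delta cm [0.07 0.09 2.59] roll -0.0016
```

Request:
{"name": "servo_tool", "arguments": {
  "commands": "0.05 0.08 0.2 0 0.5;0 0 0.3 0 0.5;0 0 0.3 0 0.5;0 0 0.3 0 0.5;0 0 0.3 0 0.5;0 0 0.3 0 0.5;0 0 0.3 0 0.5;0 0 0.3 0 0.5;0 0 0.2 0 0.5;0 0 0 0 0.5;0 0 0 0 0.5;0 0 0 0 0.5"
}}

```text
time: 9.0
eef_pos: [0.5062, 0.2087, 0.1206]
orientation: [[0.27, 0.963, 0.002], [0.963, -0.27, 0.002], [0.003, 0.001, -1.0]]
wrist_force: [2.3, 5.6, -3.9]
finger_gap: 0.0117
```

```bash
python3 -c "
from h import *
to(.506,.2077,.095,74.4)
"
```

```text
t 9.0 pos [0.5062 0.2087 0.1206] yaw 74.33 F [ 2.3  5.6 -3.9] M [ 1.54 -0.75  0.1 ] gap 0.0117 tilt [0.0016 0.0022]
now-axes delta cm [-0.11  0.    2.56] roll -0.0011
```

Request:
{"name": "servo_tool", "arguments": {
  "commands": "0.2 0 0 0 0.5;0 0 0 0 0.5;0 0 0 0 0.5;0 0 0 0 0.5"
}}

```text
time: 9.33
eef_pos: [0.506, 0.2093, 0.1203]
orientation: [[0.27, 0.963, -0.001], [0.963, -0.27, -0.0], [-0.0, -0.0, -1.0]]
wrist_force: [0.5, 1.5, -2.3]
finger_gap: 0.0114
```

```bash
python3 -c "
from h import *
to(.506,.2077,.095,74.4)
"
```

```text
t 9.33 pos [0.506  0.2093 0.1203] yaw 74.31 F [ 0.5  1.5 -2.3] M [ 0.45 -0.18  0.04] gap 0.0114 tilt [-0.0005 -0.0002]
now-axes delta cm [-0.15  0.04  2.53] roll -0.0015
```

Request:
{"name": "servo_tool", "arguments": {
  "commands": "0.05 0 0.2 0 0.5;0 0 0.3 0 0.5;0 0 0.3 0 0.5;0 0 0.3 0 0.5;0 0 0.3 0 0.5;0 0 0.3 0 0.5;0 0 0.2 0 0.5;0 0 0 0 0.5;0 0 0 0 0.5"
}}

```text
time: 10.08
eef_pos: [0.5071, 0.2092, 0.1022]
orientation: [[0.27, 0.963, 0.001], [0.963, -0.27, -0.001], [-0.001, 0.002, -1.0]]
wrist_force: [0.5, -4.3, 4.4]
finger_gap: 0.0115
```

```bash
python3 -c "
from h import *
to(.506,.2077,.095,74.4)
"
```

```text
t 10.08 pos [0.5071 0.2092 0.1022] yaw 74.31 F [ 0.5 -4.3  4.4] M [-1.08 -0.09  0.12] gap 0.0115 tilt [ 0.0015 -0.001 ]
now-axes delta cm [-0.18 -0.06  0.72] roll -0.0016
```

Request:
{"name": "servo_tool", "arguments": {
  "commands": "0 0 0.2 0 0.5;0 0 0.2 0 0.5;0 0 0.2 0 0.5;0 0 0.2 0 0.5;0 0 0.1 0 0.5;0 0 0 0 0.5;0 0 0 0 0.5"
}}

```text
time: 10.67
eef_pos: [0.5065, 0.21, 0.0947]
orientation: [[0.27, 0.963, 0.0], [0.963, -0.27, 0.0], [0.0, 0.0, -1.0]]
wrist_force: [-8.2, -4.9, 20.4]
finger_gap: 0.0113
```

```bash
python3 -c "
from h import *
to(.506,.2077,.095,74.4)
"
```

```text
t 10.67 pos [0.5065 0.21   0.0947] yaw 74.31 F [-8.2 -4.9 20.4] M [-1.51  1.88 -0.03] gap 0.0113 tilt [0.0005 0.0001]
now-axes delta cm [-0.24  0.01 -0.03] roll -0.0015
```

Request:
{"name": "servo_tool", "arguments": {
  "commands": "0 0 0.15 0 0.5;0 0 0 0 0.5;0 0 0 0 0.5"
}}

```text
time: 10.92
eef_pos: [0.5069, 0.2102, 0.0947]
orientation: [[0.27, 0.963, 0.001], [0.963, -0.27, 0.0], [0.001, 0.001, -1.0]]
wrist_force: [-13.1, -5.8, 30.2]
finger_gap: 0.0116
```

```bash
python3 -c "
from h import *
to(.506,.2077,.095,74.4)
im,d,c=grab('side','s5');W=cloud(d,c)
t=np.radians(-15.6);ex=np.array([np.cos(t),np.sin(t)]);ey=np.array([-ex[1],ex[0]])
def fr(W):
    return np.dstack([(W[...,:2]-[.506,.2077])@ex,(W[...,:2]-[.506,.2077])@ey,W[...,2]])
q=fr(W); import cv2
for n,(a,b) in {'mid':(-.03,.03),'loaded':(-.1,-.06)}.items():
  for x0 in(-60,-45,-30,-15,15,30,45):
    m=(q[...,0]>x0/1e3)&(q[...,0]<x0/1e3+.015)&(q[...,1]>a)&(q[...,1]<b)&(q[...,2]>.12)&(q[...,2]<.15)
    if m.sum(): print(n,x0,m.sum(),np.percentile(q[m][:,2],[50,90,98]).round(4),q[m].min(0).round(4)[:2],q[m].max(0).round(4)[:2])
cv2.imwrite('pics/s5c.png',cv2.resize(cv2.imread('pics/s5.png')[60:220,230:370],None,fx=3.7,fy=3.7,interpolation=2))
"
```

```text
t 10.92 pos [0.5069 0.2102 0.0947] yaw 74.33 F [-13.1  -5.8  30.2] M [-1.88  2.67  0.01] gap 0.0116 tilt [0.0013 0.0003]
now-axes delta cm [-0.27 -0.02 -0.03] roll -0.0013
mid -60 5 [0.1296 0.133  0.1337] [-0.0476 -0.004 ] [-0.0473  0.0076]
mid -45 34 [0.1286 0.1337 0.134 ] [-0.0449 -0.0055] [-0.0302  0.0074]
mid -30 27 [0.1294 0.1344 0.1349] [-0.0276 -0.0075] [-0.0159  0.0042]
mid -15 34 [0.1307 0.1429 0.1453] [-0.0133 -0.0222] [-0.0017  0.004 ]
mid 15 31 [0.1278 0.1332 0.134 ] [ 0.0153 -0.0071] [0.0299 0.0044]
mid 30 27 [0.1284 0.1336 0.1342] [ 0.0326 -0.0064] [0.0445 0.0068]
mid 45 11 [0.1298 0.1325 0.1331] [ 0.0469 -0.0057] [0.0501 0.0062]
loaded -60 31 [0.1295 0.1335 0.1347] [-0.0599 -0.0823] [-0.0462 -0.0699]
loaded -45 36 [0.1297 0.1334 0.1345] [-0.0441 -0.0827] [-0.03   -0.0685]
loaded -30 30 [0.1291 0.133  0.1338] [-0.0276 -0.0838] [-0.0164 -0.0692]
loaded -15 34 [0.1289 0.1341 0.1343] [-0.014  -0.0834] [-0.    -0.072]
loaded 15 35 [0.1286 0.1339 0.1352] [ 0.016  -0.0859] [ 0.0299 -0.0715]
loaded 30 34 [0.1298 0.1338 0.1343] [ 0.0303 -0.0853] [ 0.0438 -0.066 ]
loaded 45 34 [0.129  0.1332 0.1345] [ 0.0461 -0.083 ] [ 0.06   -0.0684]
```

View pics/s5c.png

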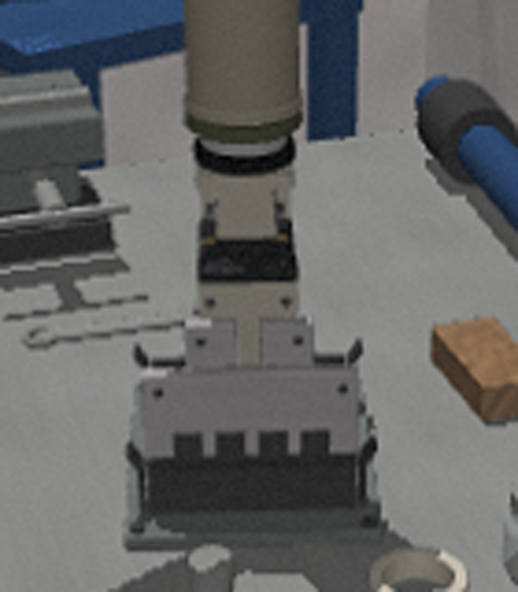

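Request:
{"name": "servo_tool", "arguments": {
  "commands": "0 0 -0.3 0 0.5;0 0 0 0 0.5;0 0 0 0 2;0 0 0 0 4;0 0 0 0 4;0 0 0 0 4;0 0 0 0 4;0 0 -1 0 4;0 0 -2 0 4;0 0 -3.5 0 4;0 0 -4 0 4;0 0 -3 0 4;0 0 -1.5 0 4;0 0 0 0 5"
}}

```text
time: 12.13
eef_pos: [0.5087, 0.2107, 0.2505]
orientation: [[0.27, 0.963, 0.009], [0.963, -0.27, 0.003], [0.005, 0.008, -1.0]]
wrist_force: [0.6, 0.8, 0.1]
finger_gap: 0.0433
```

```bash
python3 -c "
from h import *
to(.5043,-.2444,.245,91.4)
im,d,c=grab('side','s6');W=cloud(d,c)
t=np.radians(-15.6);ex=np.array([np.cos(t),np.sin(t)]);ey=np.array([-ex[1],ex[0]])
q=np.dstack([(W[...,:2]-[.506,.2077])@ex,(W[...,:2]-[.506,.2077])@ey,W[...,2]])
m=(abs(q[...,0])<.06)&(abs(q[...,1])<.03)&(q[...,2]>.12)&(q[...,2]<.15)
m2=(abs(q[...,0])<.09)&(abs(q[...,1]+.076)<.02)&(q[...,2]>.12)&(q[...,2]<.15)
P=rect('short',q[m]);rect('loaded',q[m2])
for s in(-.04,-.02,0,.02,.04):
  k=m&(abs(q[...,0]-s)<.012);print(s,np.percentile(q[k][:,2],[90,98]).round(4))
"
```

```text
t 12.13 pos [0.5087 0.2107 0.2505] yaw 74.32 F [0.6 0.8 0.1] M [ 0.04 -0.02 -0.02] gap 0.0433 tilt [0.0087 0.0028]
now-axes delta cm [-43.94  11.87   0.42] roll -0.2981
short 198 c [0.0011 0.0013] L 0.0979 w 0.0182 ang -2.02 z [0.1207 0.1297 0.1352]
loaded 357 c [ 0.     -0.0761] L 0.1586 w 0.0188 ang -0.87 z [0.1205 0.13   0.135 ]
-0.04 [0.1337 0.135 ]
-0.02 [0.1344 0.1362]
0 [0.1343 0.1349]
0.02 [0.1339 0.1344]
0.04 [0.134  0.1351]
```

Request:
{"name": "servo_tool", "arguments": {
  "commands": "-2 0.55 0 0 5;-3.8 1.02 0 0 5;-3.8 1.02 0 0 5;-3.8 1.02 0 0 5;-3.8 1.02 0 0 5;-3.8 1.02 0 0 5;-3.8 1.02 0 0 5;-3.8 1.02 0 0 5;-3.8 1.02 0 0 5;-3.8 1.02 0 0 5;-3.8 1.02 0 0 5;-2.5 0.7 0 0 5;-1.2 0.4 0 0 5;0 0 1 -0.1 5;0 0 2 -0.1 5;0 0 1.5 -0.098 5;0 0 0 0 5;0 0 0 0 5;0 0 0 0 5"
}}

```text
time: 13.77
eef_pos: [0.5024, -0.2424, 0.1994]
orientation: [[-0.022, 1.0, -0.0], [1.0, 0.022, 0.0], [0.0, -0.0, -1.0]]
wrist_force: [-0.9, 0.4, -0.1]
finger_gap: 0.0498
```

```bash
python3 -c "
from h import *
to(.5043,-.2444,.095,91.4)
im,d,c=grab('wrist','w7')
to(.5043,-.2444,.095,91.4)
im,d,c=grab('side','s7');W=cloud(d,c)
P=W[box(W,.4,.6,-.27,-.2,.125,.15)]
rect('long',P)
plane('f',W[box(W,.4,.6,-.27,-.2,.055,.126)])
"
```

```text
t 13.77 pos [ 0.5024 -0.2424  0.1994] yaw 91.23 F [-0.9  0.4 -0.1] M [0.02 0.01 0.02] gap 0.0498 tilt [-0.0002  0.0002]
now-axes delta cm [-0.21  0.19 10.44] roll -0.0029
t 13.82 pos [ 0.5027 -0.2427  0.2001] yaw 91.26 F [-0.2 -0.6 -0.3] M [0.05 0.01 0.01] gap 0.0502 tilt [ 0.0009 -0.0005]
now-axes delta cm [-0.17  0.14 10.51] roll -0.0024
long 435 c [ 0.5046 -0.245 ] L 0.1601 w 0.0155 ang 1.35 z [0.1254 0.1314 0.1343]
f 1687 1577 n [-0.0245  0.9997 -0.008 ] tilt(deg) -0.46 yaw of plane 1.41 c [ 0.5026 -0.2495  0.0911]
```

View pics/w7.png

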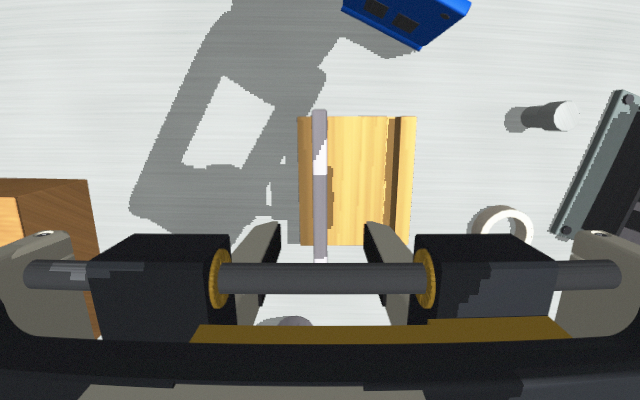

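The bare-aluminium long cover, with its top edge at (320,110..260), sits centred between the fingers. I'm descending and gripping.

Request:
{"name": "servo_tool", "arguments": {
  "commands": "-0.15 0.15 0 0 5;0 0 2 0 5;0 0 3 0 5;0 0 3 0 5;0 0 2.0 0 5;0 0 0.5 0 5;0 0 0 0 5;0 0 0 0 5;0 0 0 0 0.5;0 0 0 0 0.5;0 0 0 0 0.5;0 0 0 0 0.5;0 0 0 0 0.5;0 0 0 0 0.5;0 0 0 0 0.5;0 0 0 0 0.5;0 0 0 0 0.5;0 0 0 0 0.5",
  "force": 60
}}

```text
time: 15.37
eef_pos: [0.5039, -0.2444, 0.0943]
orientation: [[-0.024, 1.0, 0.0], [1.0, 0.024, -0.0], [-0.0, 0.0, -1.0]]
wrist_force: [-0.7, 1.0, 1.9]
finger_gap: 0.0118
```

```bash
python3 -c "
from h import *
to(.5043,-.2444,.095,91.4)"
```

```text
t 15.37 pos [ 0.5039 -0.2444  0.0943] yaw 91.39 F [-0.7  1.   1.9] M [ 0.07  0.15 -0.01] gap 0.0118 tilt [ 0.0001 -0.0001]
now-axes delta cm [-0.    0.04 -0.07] roll -0.0002
```

Request:
{"name": "servo_tool", "arguments": {
  "commands": "0 0 -1 0 0.5;0 0 -2.5 0 0.5;0 0 -3.5 0 0.5;0 0 -3.7 0 0.5;0 0 -3.5 0 0.5;0 0 -2 0 0.5;0 0 -0.5 0 0.5;0 0 0 0 0.5;0 0 0 0 0.5"
}}

```text
time: 16.12
eef_pos: [0.5033, -0.244, 0.2596]
orientation: [[-0.024, 1.0, -0.002], [1.0, 0.024, 0.001], [0.001, -0.002, -1.0]]
wrist_force: [-0.2, 0.9, -3.1]
finger_gap: 0.0116
```

```bash
python3 -c "
from h import *
to(.5273,.2822,.26,74.4)
im,d,c=grab('side','s8');W=cloud(d,c)
plane('f',W[box(W,.4,.6,-.27,-.2,.2,.275)])
rect('low',W[box(W,.4,.6,-.27,-.2,.17,.27)])
"
```

```text
t 16.12 pos [ 0.5033 -0.244   0.2596] yaw 91.39 F [-0.2  0.9 -3.1] M [ 0.01 -0.   -0.  ] gap 0.0116 tilt [-0.0017  0.001 ]
now-axes delta cm [5.255e+01 3.680e+00 1.000e-02] roll 0.2965
f 2181 1978 n [-2.330e-02  9.997e-01  2.000e-04] tilt(deg) 0.01 yaw of plane 1.33 c [ 0.5009 -0.2494  0.2395]
low 2645 c [ 0.5041 -0.2516] L 0.1614 w 0.0223 ang -0.73 z [0.1828 0.2267 0.2684]
```

View pics/s8.png

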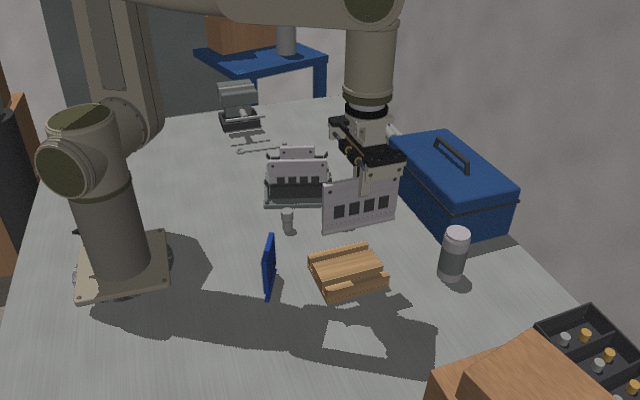

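Upright and level in the grip, with the plate at (360,205). I'm carrying it to the long slot.

Request:
{"name": "servo_tool", "arguments": {
  "commands": "1.5 0.1 0 0 0.5;3 0.2 0 0 0.5;3.8 0.3 0 0 0.5;3.8 0.3 0 0 0.5;3.8 0.3 0 0 0.5;3.8 0.3 0 0 0.5;3.8 0.3 0 0 0.5;3.8 0.3 0 0 0.5;3.8 0.3 0 0 0.5;3.8 0.3 0 0 0.5;3.8 0.3 0 0 0.5;3.8 0.3 0 0 0.5;3.8 0.3 0 0 0.5;3.2 0.1 0 0 0.5;2.2 0 0 0 0.5;0.85 0 0 0 0.5;0 0 0 0.098 0.5;0 0 0 0.099 0.5;0 0 0 0.099 0.5;0 0 0 0 0.5"
}}

```text
time: 17.83
eef_pos: [0.527, 0.2815, 0.2592]
orientation: [[0.273, 0.962, -0.003], [0.962, -0.273, -0.001], [-0.002, -0.002, -1.0]]
wrist_force: [0.1, 0.7, -2.8]
finger_gap: 0.0119
```

Request:
{"name": "servo_tool", "arguments": {
  "commands": "0 0 0 0 0.5;0 0 0 0 0.5;0 0 0 0 0.5"
}}

```text
time: 18.08
eef_pos: [0.5278, 0.2816, 0.2607]
orientation: [[0.267, 0.964, -0.001], [0.964, -0.267, -0.0], [-0.001, -0.001, -1.0]]
wrist_force: [0.6, -0.1, -2.7]
finger_gap: 0.0119
```

```bash
python3 -c "
from h import *
to(.5273,.2822,.16,74.4)"
```

```text
t 18.08 pos [0.5278 0.2816 0.2607] yaw 74.54 F [ 0.6 -0.1 -2.7] M [0.05 0.04 0.01] gap 0.0119 tilt [-0.0007 -0.0004]
now-axes delta cm [ 0.05 -0.06 10.07] roll 0.0025
```

Request:
{"name": "servo_tool", "arguments": {
  "commands": "0.05 -0.05 1 0.003 0.5;0 0 2.5 0 0.5;0 0 3 0 0.5;0 0 2 0 0.5;0 0 1 0 0.5;0 0 0.4 0 0.5;0 0 0 0 0.5;0 0 0 0 0.5;0 0 0 0 0.5;0 0 0 0 0.5;0 0 0 0 0.5"
}}

```text
time: 19.0
eef_pos: [0.5285, 0.2829, 0.1635]
orientation: [[0.271, 0.963, 0.002], [0.963, -0.271, 0.001], [0.001, 0.002, -1.0]]
wrist_force: [-0.2, -0.5, -2.3]
finger_gap: 0.0117
```

```bash
python3 -c "
from h import *
to(.5273,.2822,.12,74.4)
grab('wrist','w9')
to(.5273,.2822,.12,74.4)"
```

```text
t 19.0 pos [0.5285 0.2829 0.1635] yaw 74.26 F [-0.2 -0.5 -2.3] M [-0.02  0.03 -0.02] gap 0.0117 tilt [0.002  0.0009]
now-axes delta cm [-0.1  -0.1   4.35] roll -0.0024
t 19.05 pos [0.5283 0.2828 0.1632] yaw 74.26 F [ 0.6  1.  -1.7] M [ 0.01  0.03 -0.04] gap 0.0118 tilt [0.0016 0.0007]
now-axes delta cm [-0.09 -0.08  4.32] roll -0.0025
```

View pics/w9.png

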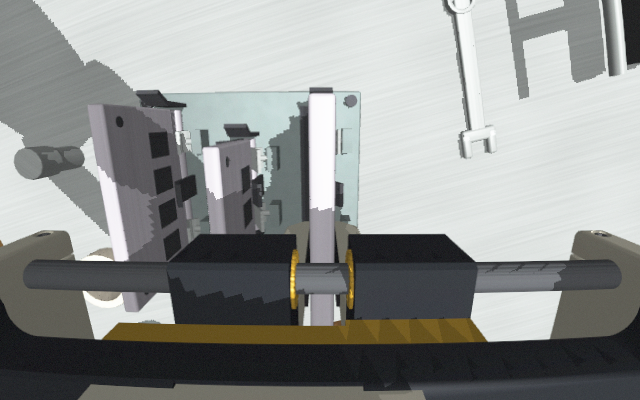

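Request:
{"name": "servo_tool", "arguments": {
  "commands": "-0.03 -0.04 0.3 -0.002 0.5;0 0 0.4 0 0.5;0 0 0.4 0 0.5;0 0 0.4 0 0.5;0 0 0.4 0 0.5;0 0 0.4 0 0.5;0 0 0.4 0 0.5;0 0 0.4 0 0.5;0 0 0.4 0 0.5;0 0 0.4 0 0.5;0 0 0.3 0 0.5;0 0 0 0 0.5;0 0 0 0 0.5;0 0 0 0 0.5;0 0 0 0 0.5"
}}

```text
time: 20.3
eef_pos: [0.5274, 0.2824, 0.1204]
orientation: [[0.269, 0.963, 0.0], [0.963, -0.269, 0.0], [0.0, 0.0, -1.0]]
wrist_force: [0.0, 0.2, -2.3]
finger_gap: 0.0117
```

```bash
python3 -c "
from h import *
to(.5273,.2822,.095,74.4)"
```

```text
t 20.3 pos [0.5274 0.2824 0.1204] yaw 74.37 F [ 0.   0.2 -2.3] M [ 0.03 -0.05 -0.01] gap 0.0117 tilt [0.0003 0.    ]
now-axes delta cm [-0.02 -0.01  2.54] roll -0.0005
```

No contact, well centred. I'm pressing down.

Request:
{"name": "servo_tool", "arguments": {
  "commands": "0 0 0.2 0 0.5;0 0 0.3 0 0.5;0 0 0.3 0 0.5;0 0 0.3 0 0.5;0 0 0.3 0 0.5;0 0 0.3 0 0.5;0 0 0.2 0 0.5;0 0 0.2 0 0.5;0 0 0.2 0 0.5;0 0 0.2 0 0.5;0 0 0.2 0 0.5;0 0 0 0 0.5;0 0 0 0 0.5"
}}

```text
time: 21.38
eef_pos: [0.5278, 0.2824, 0.0943]
orientation: [[0.27, 0.963, 0.001], [0.963, -0.27, 0.0], [0.0, 0.001, -1.0]]
wrist_force: [-2.7, -2.7, 9.3]
finger_gap: 0.0119
```

```bash
python3 -c "
from h import *
to(.5273,.2822,.0943,74.4)"
```

```text
t 21.38 pos [0.5278 0.2824 0.0943] yaw 74.37 F [-2.7 -2.7  9.3] M [-0.68  0.51 -0.01] gap 0.0119 tilt [0.0012 0.0002]
now-axes delta cm [-0.03 -0.05  0.  ] roll -0.0006
```

Request:
{"name": "servo_tool", "arguments": {
  "commands": "0 0 0.15 0 0.5;0 0 0.15 0 0.5;0 0 0 0 0.5;0 0 0 0 0.5"
}}

```text
time: 21.72
eef_pos: [0.528, 0.2826, 0.0942]
orientation: [[0.269, 0.963, 0.002], [0.963, -0.269, 0.0], [0.001, 0.002, -1.0]]
wrist_force: [-11.4, -6.4, 29.3]
finger_gap: 0.0116
```

```bash
cat >> h.py <<'E'
def tops():
    t=np.radians(-15.6);ex=np.array([np.cos(t),np.sin(t)]);ey=np.array([-ex[1],ex[0]])
    for cam in('side','top'):
        im,d,c=grab(cam,cam+'_%d'%(robot.sense()['time']*100));W=cloud(d,c)
        q=np.dstack([(W[...,:2]-[.506,.2077])@ex,(W[...,:2]-[.506,.2077])@ey,W[...,2]])
        for n,y,h in(('loaded',-.076,.085),('short',0,.055),('long',.077,.085)):
            m=(abs(q[...,0])<h)&(abs(q[...,1]-y)<.015)&(q[...,2]>.123)&(q[...,2]<.15)
            if m.sum()<10: continue
            rect(cam+' '+n,q[m])
            print('   ',[(round(s*1e3),*np.percentile(q[k][:,2],[50,90,98]).round(4)) for s in np.linspace(-h+.02,h-.02,5) if (k:=m&(abs(q[...,0]-s)<.012)).sum()>3])
E
python3 -c "
from h import *
to(.5273,.2822,.0943,74.4)
tops()"
```

```text
t 21.72 pos [0.528  0.2826 0.0942] yaw 74.39 F [-11.4  -6.4  29.3] M [-1.89  2.46 -0.04] gap 0.0116 tilt [0.002  0.0003]
now-axes delta cm [-0.06 -0.06 -0.01] roll -0.0003
side loaded 305 c [ 0.    -0.075] L 0.1587 w 0.0184 ang -0.0 z [0.1233 0.1307 0.1349]
    [(-65, np.float64(0.1308), np.float64(0.1337), np.float64(0.1341)), (-32, np.float64(0.1314), np.float64(0.1339), np.float64(0.135)), (0, np.float64(0.1298), np.float64(0.1341), np.float64(0.1348)), (32, np.float64(0.131), np.float64(0.1334), np.float64(0.1348)), (65, np.float64(0.1307), np.float64(0.1336), np.float64(0.135))]
side short 167 c [0.0012 0.0018] L 0.0977 w 0.0195 ang -0.99 z [0.1233 0.1308 0.1351]
    [(-35, np.float64(0.1302), np.float64(0.1338), np.float64(0.1346)), (-18, np.float64(0.1298), np.float64(0.1341), np.float64(0.1346)), (0, np.float64(0.1315), np.float64(0.1342), np.float64(0.1355)), (18, np.float64(0.1315), np.float64(0.1341), np.float64(0.1361)), (35, np.float64(0.1315), np.float64(0.1339), np.float64(0.1343))]
side long 183 c [0.0014 0.0746] L 0.1598 w 0.0242 ang 1.09 z [0.1236 0.1291 0.1328]
   
[... 277 characters left out ...]
oat64(0.1292), np.float64(0.1326), np.float64(0.1329))]
top loaded 242 c [-0.0005 -0.0749] L 0.1593 w 0.0128 ang -0.02 z [0.1251 0.1312 0.1363]
    [(-65, np.float64(0.1318), np.float64(0.1343), np.float64(0.1368)), (-32, np.float64(0.1312), np.float64(0.1338), np.float64(0.1354)), (0, np.float64(0.1311), np.float64(0.134), np.float64(0.1351)), (32, np.float64(0.1303), np.float64(0.1339), np.float64(0.1357)), (65, np.float64(0.1311), np.float64(0.1353), np.float64(0.1363))]
top long 85 c [-0.0528  0.0772] L 0.0492 w 0.0133 ang 0.54 z [0.1241 0.1306 0.1351]
    [(-65, np.float64(0.1304), np.float64(0.1334), np.float64(0.1349)), (-32, np.float64(0.1306), np.float64(0.133), np.float64(0.1343))]
```

Home and level. I'm unloading, opening and withdrawing upward.

Request:
{"name": "servo_tool", "arguments": {
  "commands": "0 0 -0.35 0 0.5;0 0 0 0 0.5;0 0 0 0 2;0 0 0 0 4;0 0 0 0 4;0 0 0 0 4;0 0 0 0 4;0 0 -1 0 4;0 0 -2 0 4;0 0 -3.5 0 4;0 0 -4 0 4;0 0 -3.5 0 4;0 0 -2.5 0 4;0 -3 0 0 4;0 -4 0 0 4;0 -4 0 0 4;0 -3 0 0 4;0 0 0 0 4;0 0 0 0 4;0 0 0 0 4"
}}

```text
time: 23.48
eef_pos: [0.3929, 0.3202, 0.2595]
orientation: [[0.269, 0.963, 0.001], [0.963, -0.269, 0.001], [0.001, 0.001, -1.0]]
wrist_force: [-0.3, -0.1, 0.5]
finger_gap: 0.0402
```

```bash
python3 -c "
from h import *
to(.5273,.2822,.0943,74.4)
tops()
import cv2,glob,os
for cam in('side','top'):
    f=max(glob.glob('pics/'+cam+'_*.png'),key=os.path.getmtime);im=cv2.imread(f)
    im=im[120:230,230:370] if cam=='side' else im[140:270,200:340]
    cv2.imwrite('pics/fin_'+cam+'.png',cv2.resize(im,None,fx=4.5,fy=4.5,interpolation=2))
"
```

```text
t 23.48 pos [0.3929 0.3202 0.2595] yaw 74.4 F [-0.3 -0.1  0.5] M [-0.02 -0.03 -0.02] gap 0.0402 tilt [0.0014 0.0005]
now-axes delta cm [-0.06 13.95 16.54] roll -0.0
side loaded 304 c [ 0.0002 -0.0755] L 0.1593 w 0.0175 ang 0.45 z [0.1235 0.1309 0.1348]
    [(-65, np.float64(0.1314), np.float64(0.1338), np.float64(0.1348)), (-32, np.float64(0.1304), np.float64(0.1341), np.float64(0.1344)), (0, np.float64(0.1297), np.float64(0.1342), np.float64(0.1347)), (32, np.float64(0.1309), np.float64(0.1338), np.float64(0.1345)), (65, np.float64(0.1305), np.float64(0.134), np.float64(0.1356))]
side short 169 c [ 0.0012 -0.0001] L 0.0977 w 0.0188 ang 3.93 z [0.1233 0.1305 0.135 ]
    [(-35, np.float64(0.1307), np.float64(0.1348), np.float64(0.1354)), (-18, np.float64(0.1306), np.float64(0.134), np.float64(0.1345)), (0, np.float64(0.1303), np.float64(0.1336), np.float64(0.1342)), (18, np.float64(0.1315), np.float64(0.134), np.float64(0.1349)), (35, np.float64(0.1305), np.float64(0.1341), np.float64(0.1348))]
side long 206 c [0.0014 0.0766] L 0.1601 w 0.0213 ang 0.04 z [0.1234 0.129  0.1331]
    [(-
[... 889 characters left out ...]
p.float64(0.135)), (-18, np.float64(0.1296), np.float64(0.1323), np.float64(0.1335)), (0, np.float64(0.1298), np.float64(0.1328), np.float64(0.1339)), (18, np.float64(0.1313), np.float64(0.1353), np.float64(0.1379)), (35, np.float64(0.1307), np.float64(0.1345), np.float64(0.1361))]
top long 254 c [0.0009 0.0768] L 0.1582 w 0.0141 ang 0.09 z [0.1244 0.1307 0.1368]
    [(-65, np.float64(0.1309), np.float64(0.1349), np.float64(0.1364)), (-32, np.float64(0.1302), np.float64(0.1329), np.float64(0.1346)), (0, np.float64(0.1307), np.float64(0.1349), np.float64(0.1382)), (32, np.float64(0.1313), np.float64(0.1336), np.float64(0.1363)), (65, np.float64(0.1318), np.float64(0.134), np.float64(0.1352))]
```

View pics/fin_side.png

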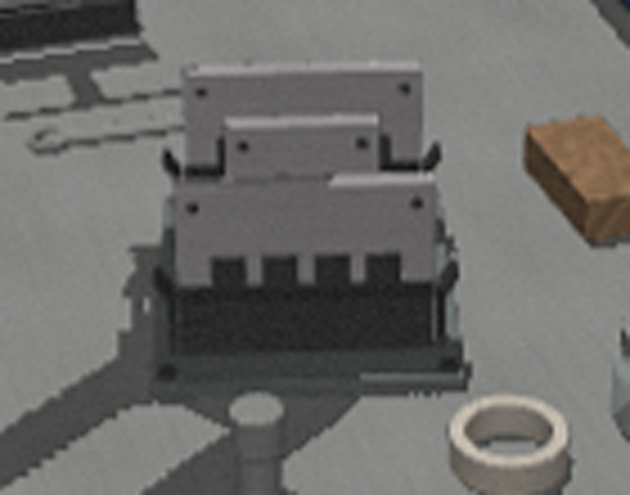

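View pics/fin_top.png

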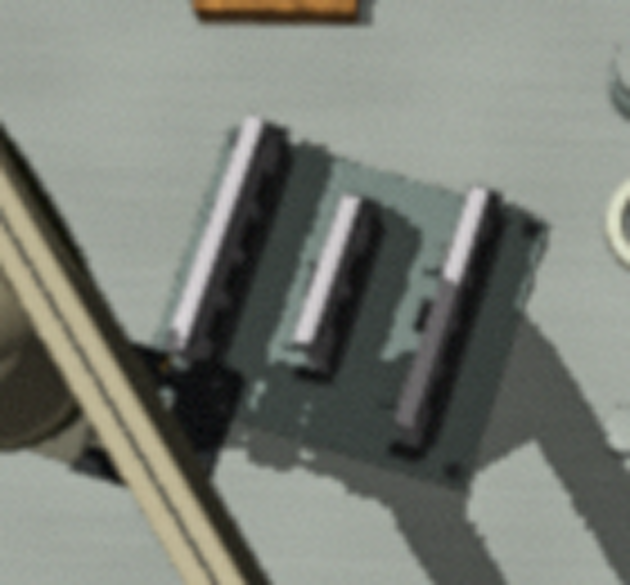

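Both covers stand in their slots at the same height as the loaded one, level and parallel to it, and the gripper is clear at z 0.26.

```bash
python3 -c "
from h import *
print(robot.sign_off())"
```

```text
the job is handed in; nothing more can be done
None
```

Both bare-aluminium covers are out of the stand and pressed home in the rack, the short one in the middle slot and the long one in the long slot. I released both, withdrew the gripper clear of everything and handed the job in at about 23.6 s.

**Height and level:** In the top camera both covers' top edges are at the loaded cover's height (about 131 mm) to within 1 mm, and level. The side camera agrees for the short cover but reads the long one about 2 mm lower, which is inside the 5 mm tolerance.

**Position:** Each cover measured within about 2 mm of my estimate of its slot centre. The top camera puts both within 0.5° of the slot direction.

**Where the checks disagreed:** One side-camera fit put the short cover's turn at about 4°, close to the 4.6° limit. That view is partly hidden by the loaded cover. The top view gave 0.4°, and I trusted that one.

**Fence contact:** While going in, the short cover touched the slot fence with about 6 N. I moved it 2 mm across and carried on.

**Forces:** The highest reading at the wrist was about 34 N, when seating each cover.

**Everything else:** The loaded cover moved by less than 1 mm, within measurement noise. I didn't measure the other things on the bench. The gripper only went down over the stand and rack, and the ones in the last close-up pictures look unmoved.

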